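# Set and lock the copy-camera boom

### The arm

A 6-joint arm with a two-finger parallel gripper is mounted at the origin on the work surface. World frame = base frame: x ahead of the robot, y to its left, z up, the work surface at z = 0. Lengths are in m, angles in rad, forces in N, time in s.
With the tool pointing down it reaches from about 0.425 to 0.95 m from the base axis. Payload 3.5 kg.
Tool frame: the origin (TCP) lies midway between the tips of the shut fingers; the grasp point (between the pads) lies grasp_offset behind it (grasp_offset is the distance from the TCP to the grasp point, in m); z points along the fingers, y is the direction in which the jaws open and shut (so a half turn about z gives the same grasp; the last joint's range is limited). The gripper opens to 85 mm and grips with 20 to 120 N. Pads are 22 mm wide; open, the fingers measure 114 mm over their backs; the gripper's body (76 mm by 85 mm) begins 54 mm behind the grasp point. The pads swing forward as they close: fully open they stand 13 mm farther back than shut.
Start: joints at [1.01, 0.286, 1.577, -0, 1.279, -0.15], TCP at [0.27, 0.619, 0.231] pointing down, gripper open.
Joint ranges: [-2.77, 2.77], [-0.9, 2.22], [0.21, 2.48], [-1.53, 4.67], [0.24, 2.81], [-2.84, 2.84]. Speed limits (rad/s): [2.79, 2.79, 3.14, 3.14, 3.14, 3.14].

### API

Orientations are given as a unit quaternion [x, y, z, w].
In Python, from plant import * gives the robot as it stands.
- The arm moves only by the tool jog_arm, never from a script. Its argument "targets" is text: rows parted by semicolons, each of 7 numbers parted by spaces: the shift along the world's x, y, z in mm, then the turn, a rotation vector about the world's x, y, z in degrees, then the gripper's target within -1 to 1 (fully open at 1, half-way at 0, shut at -1). A call has 1 to 10 rows; each row shifts and turns the pose as measured when the row begins; what a row does not reach is not made up. A row lasts 1/12 s, in which the tool goes at most 41.7 mm and 7.16 degrees, less where a joint would pass 70% of its speed; a pose out of reach is approached as far as the arm can. A call with a gripper value outside its range is refused whole. The fingers move at their own pace and stop on an object; "force" is the grip in N (left out, the last holds). Time passes only in rows, so rows that do not move let the fingers close. It gives the time, the measured TCP pose, the force and the opening at its end, in the units of the state.
- get_state(): the state, without advancing time (a new reading comes with each control period).
- read_camera(name): name is "scene" or "top"; returns a dict with "pixels" (400x640x3 uint8, blue, green, red), "mtx" (3x3 intrinsics, pixels), "world_from_camera" (4x4, takes a point from camera to world coordinates). Camera axes: x right, y up, looking along -z (the intrinsics and any distortion apply to the point x, -y, -z); pixel columns grow to the right and rows downward; lengths in m; the calibration is good to about 2 mm. A picture is of the moment at which its call begins. There is no depth.
- sign_off(): hands the job in, once; it reports no verdict.
Trained networks look in a picture, given as the dict that the camera call returned (one of the last four; its "shot" number tells which), for a name from the list of things; names that differ only in an ending like _2 or _b are one class to them, and where a whole thing is asked for, a point or a joint stands for the part that bears it (a point fixed in the world has none). Each returns a list of dicts, best first, with "p" (0 to 1); they miss things now and then, are a little off and sometimes report something else, mostly with a low value. They report only what shows in the picture. A call takes as long as a camera call.
- spot_in(target, picture): "uv" ([column, row] in pixels, amid what is visible of it).
- silhouettes(target, picture): "mask" (400x640 bool, what is visible of it) and "uv" ([column, row] in pixels, amid what is visible of it).
- mark_of(target, picture): "uv" ([column, row] in pixels: a listed point, or the origin of a listed thing).
The state is a dict: "time": time; "qpos": joint angles; "dq": joint speeds; "joint_efforts": joint torques, N m; "eef_pos": TCP position; "tcp_rot": TCP orientation; "contact_force": force on the tool from outside, world axes, zero at the start; "wrist_torque": the same for the moment, N m; "opening": opening from 0.0 (shut) to 1.0 (fully open).
Only numpy, scipy, OpenCV 4.12 (cv2) and the standard library are available. Lean on these libraries where they do the work, as an engineer would, in place of code of your own. Each camera call takes 0.05 s, during which the arm holds its last target.

### The job

Push the copy-camera stand's sliding boom tube in until the broad dark ring on it just touches the mouth of the clamp collar, still showing in full, with the cam lever still open. Then, holding the tube at that mark, swing the cam lever fully shut against it: have hold of the tube before the lever comes near shut, and do not let go of it again. Finish still holding the tube, with the lever shut, and leave the other things on the desk where they are.

Things in the scene. Friction and masses are not known exactly. Their poses are not given: they have to be found in the camera images.
- stand: The copy-camera stand, fixed on the desk: grey base 170 x 240 x 16 mm, upright 30 mm column, clamp block, level telescopic boom 220 mm above the desk. Origin on the desk under the column's axis; the boom runs out along -y, z is up, the cam lever is on the +x side. Nothing behind the collar rises more than 27 mm above the boom axis.
- collar_mouth (a point): Mouth of the clamp collar (black, bright rim at the mouth): the point on the boom axis in its open end face, 140 mm along -y from the column axis, 220 mm above the desk; same axes as the stand. The collar is 39 mm across and reaches 42 mm back from the mouth. Ears on its +x side carry the lever's pivot, 33 mm to +x of the boom axis and 10 mm behind the mouth; they end 2 mm behind the mouth.
- boom_mark (a point): The length mark on the sliding aluminium tube (22 mm across): the point on its axis at the column-side edge of the broad dark ring, which is 7 mm wide (the other rings are hairlines). Axes as the stand's. The bare tube runs 165 mm outwards (-y) from here and can be gripped from above; then come a black end piece 34 mm across and the camera, hanging to 100 mm below the axis.
- boom_slide (a joint): Slide of the tube, in m: how far the mark stands out of the collar mouth. 0 = the ring's column-side edge exactly at the mouth, positive = drawn out (stand's -y), range -0.05 to 0.09. It starts 0.025 to 0.075 out. With the lever open it slides with about 3 N and stays where it is left.
- inner_tube: The sliding tube with its camera, 0.35 kg; origin and axes are those of the length mark.
- cam_lever (a joint): Hinge of the cam lever, in rad: 0 = fully shut at its stop, along the bare tube beyond the mouth; positive = open, its end swung out to the stand's +x. Starts half open, 0.5 to 0.65, and stays where it is left. Below about 0.35 the cam bites and drags the tube in by about 5 mm unless it is held; shutting takes up to about 7 N at the arm. Shut, it stays shut and clamps the tube against some 9 N.
- lever_arm (a point): Middle of the gripping part of the lever arm, an aluminium bar 6 mm thick, 17 mm high, level with the boom axis; 38 mm along and 13 mm inward of the pivot, its end 15 mm further out. Axes turn with the lever; +x is its outer normal. Shut, this point is 28 mm out from the mouth and 20 mm to +x of the boom axis: arm and tube side by side measure 34 mm (x -11 to +23), so one hand can squeeze both.
- glasses_case: Olive spectacle case, 165 x 64 x 42 mm, lying loose; origin under its middle. To be left alone.
- flask: Steel drinking flask, 73 mm across, 198 mm tall, standing loose; origin at its foot. To be left alone.
- pen_pot: Grey pot with pens, 80 mm across, about 150 mm tall, standing loose; origin at its foot. To be left alone.
- mouse: Black computer mouse, 105 x 60 x 33 mm, lying loose; origin under its middle. To be left alone.

How it is judged:
By the outcome, as a careful person would: the job done as asked, in the order asked, and still so for the second after the job is handed in, while the arm keeps its last pose, push and grip.
It also fails if it takes over 40 s, if anything falls off the work surface, if the arm or the gripper's body presses on something with over 40 N, if the wrist force passes 120 N, or if a joint passes its speed limit or range.

## Working session

There is one attempt and no reset: what is moved stays moved. The work goes in short steps, Python scripts to look and compute and a tool call to move; the robot and the scene stay as the last step left them, time stands still between calls to the robot, and variables do not carry over. Pictures are saved under pics/ and viewed, and the job is handed in when it is done.

Besides the shell and the picture viewer there is one more tool, called after ">>>" as name(argument=value, ...), one argument or row to a line, values as JSON. jog_arm: Moves the arm, as the interface text tells. Its arguments: {"type":"object","properties":{"targets":{"type":"string"},"force":{"type":"number"}},"required":["targets"]}

```bash
ls; mkdir -p pics; cat > h.py <<'E'
from plant import *
import numpy as np, cv2
def ray(p,uv):
    K=np.array(p["mtx"]);T=np.array(p["world_from_camera"])
    d=np.linalg.inv(K)@np.array([uv[0],uv[1],1.]);d=np.array([d[0],-d[1],-d[2]])
    return T[:3,3],T[:3,:3]@d
def atz(p,uv,z):
    o,d=ray(p,uv);return o+d*(z-o[2])/d[2]
def proj(p,X):
    K=np.array(p["mtx"]);T=np.linalg.inv(np.array(p["world_from_camera"]))
    c=T[:3,:3]@np.array(X)+T[:3,3];q=K@np.array([c[0],-c[1],-c[2]]);return q[:2]/q[2]
def tri(ps,uvs):
    A=np.zeros((3,3));b=np.zeros(3)
    for p,u in zip(ps,uvs):
        o,d=ray(p,u);d=d/np.linalg.norm(d);M=np.eye(3)-np.outer(d,d);A+=M;b+=M@o
    return np.linalg.solve(A,b)
E
python3 - <<'E'
from h import *
s=get_state();print({k:np.round(v,3) for k,v in s.items()})
P={n:read_camera(n) for n in("scene","top")}
for n,p in P.items():
    cv2.imwrite(f"pics/{n}0.png",p["pixels"]);print(n,p.keys(),np.round(p["mtx"],1).tolist(),np.round(p["world_from_camera"],3).tolist())
    for t in["stand","collar_mouth","boom_mark","lever_arm"]:
        print(n,t,[(np.round(m["uv"],1).tolist(),round(m["p"],2)) for m in mark_of(t,p)[:2]])
E
```

```text
pics
{'time': np.float64(0.0), 'qpos': array([ 1.01 ,  0.287,  1.578,  0.   ,  1.279, -0.15 ]), 'dq': array([ 0.001,  0.001, -0.002, -0.001, -0.   ,  0.001]), 'joint_efforts': array([ 1.0000e-03, -4.0599e+01, -2.9262e+01, -0.0000e+00,  6.0000e-03,
       -0.0000e+00]), 'eef_pos': array([0.269, 0.618, 0.23 ]), 'tcp_rot': array([ 0.204,  0.979, -0.001, -0.   ]), 'contact_force': array([-0.828, -0.251,  0.277]), 'wrist_torque': array([-0.004, -0.019,  0.001]), 'opening': np.float64(1.002)}
scene dict_keys(['pixels', 'mtx', 'world_from_camera', 'shot']) [[367.2, 0.0, 321.6], [0.0, 367.2, 206.7], [0.0, 0.0, 1.0]] [[0.209, -0.634, 0.745, 1.22], [0.978, 0.128, -0.166, -0.181], [0.01, 0.763, 0.647, 0.707], [0.0, 0.0, 0.0, 1.0]]
scene stand [([425.5, 228.1], 0.69)]
scene collar_mouth [([391.9, 176.1], 0.69)]
scene boom_mark [([368.4, 178.9], 0.56)]
scene lever_arm [([387.4, 191.9], 0.73)]
top dict_keys(['pixels', 'mtx', 'world_from_camera', 'shot']) [[383.3, 0.0, 317.9], [0.0, 383.3, 195.7], [0.0, 0.0, 1.0]] [[0.022, 0.994, -0.111, 0.484], [-1.0, 0.021, -0.013, -0.058], [-0.01, 0.112, 0.994, 1.004], [0.0, 0.0, 0.0, 1.0]]
top stand [([201.2, 205.8], 0.62)]
top collar_mouth [([233.6, 189.5], 0.94)]
top boom_mark [([262.9, 184.8], 0.86)]
top lever_arm [([250.2, 166.7], 0.47)]
```

View pics/scene0.png

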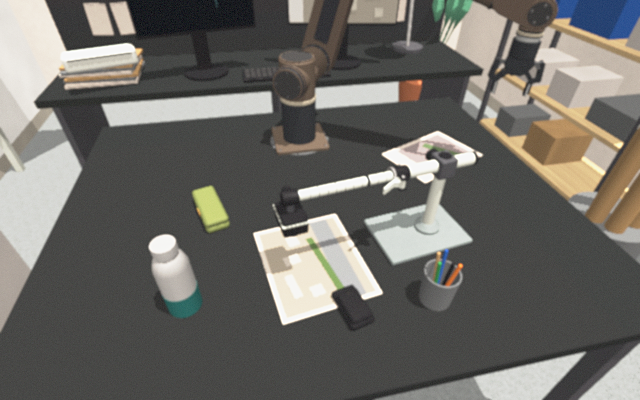

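View pics/top0.png

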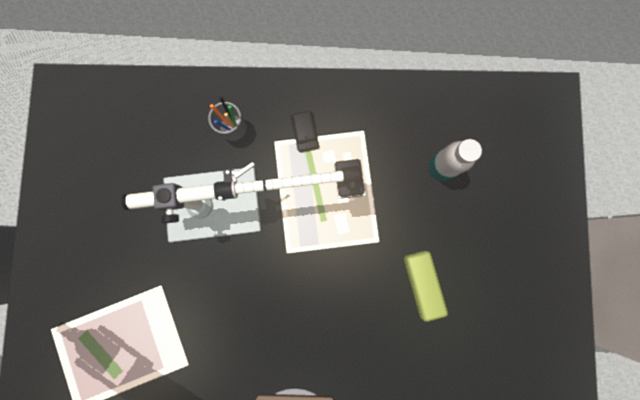

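```bash
python3 - <<'E'
import cv2
a=cv2.imread("pics/top0.png")[130:250,180:400];cv2.imwrite("pics/topc0.png",cv2.resize(a,None,fx=3.6,fy=3.6,interpolation=cv2.INTER_CUBIC))
a=cv2.imread("pics/scene0.png")[130:260,270:470];cv2.imwrite("pics/scenec0.png",cv2.resize(a,None,fx=4,fy=4,interpolation=cv2.INTER_CUBIC))
E
```

```text
(no output)
```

View pics/topc0.png

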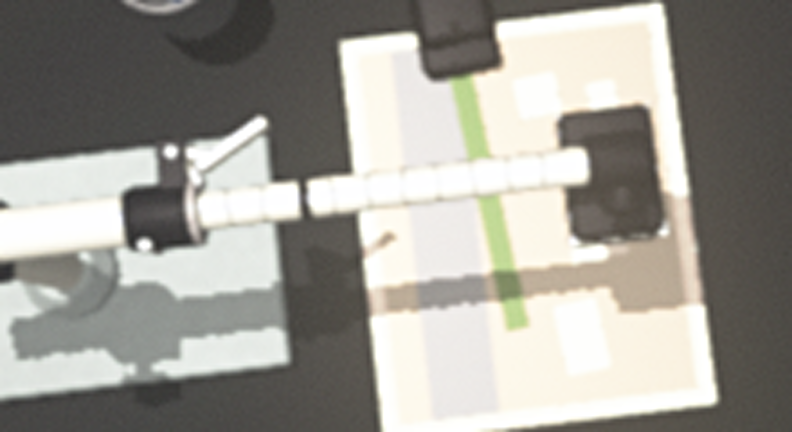

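View pics/scenec0.png

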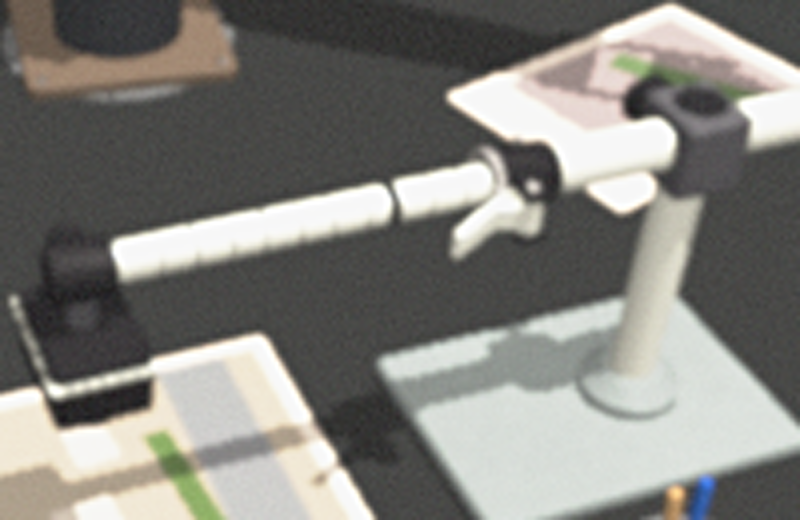

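The top view shows the boom running from the collar (column 233, row 189) to the camera (column 350, row 178), with the ring at about column 263 and the lever open upward at about (250, 165). The scene view agrees. Next I'll measure the poses.

```bash
python3 - <<'E'
from h import *
import plant
print("go",getattr(plant,"grasp_offset",None))
T=["collar_mouth","boom_mark","lever_arm","stand"]
acc={}
for k in range(3):
    P=[read_camera(n) for n in("scene","top")]
    for t in T:
        z=0 if t=="stand" else .22
        us=[]
        for p,n in zip(P,"st"):
            m=mark_of(t,p)
            if m: us.append(m[0]["uv"]); acc.setdefault((t,n),[]).append(atz(p,m[0]["uv"],z))
            else: us.append(None)
        if all(u is not None for u in us): acc.setdefault((t,"tri"),[]).append(tri(P,us))
for k,v in acc.items(): print(k,np.round(np.mean(v,0)*1e3,1),np.round(np.std(v,0)*1e3,1))
p=P[1]
m=silhouettes("inner_tube",p)[0]["mask"]; print(m.sum())
# tube axis fit in top image: bright pixels between ring and end
g=p["pixels"].max(2).astype(float)
for s in("s","t"):
  a=np.mean(acc[("collar_mouth",s)],0);b=np.mean(acc[("boom_mark",s)],0);print(s,"slide",np.linalg.norm(a-b)*1e3, "yaw",np.degrees(np.arctan2((b-a)[0],-(b-a)[1])))
  a=np.mean(acc[("stand",s)],0);b=np.mean(acc[("collar_mouth",s)],0);print("d",np.linalg.norm((a-b)[:2])*1e3,"yaw",np.degrees(np.arctan2((b-a)[0],-(b-a)[1])))
# tube edges per column
for c in range(240,340,6):
    col=p["pixels"][150:215,c].sum(1); print(c,(col.astype(int)//3)[10:50].tolist())if c in(246,276,300) else 0
E
```

```text
go 0.0187
('collar_mouth', 's') [583.9 120.5 220. ] [5.6 0.6 0. ]
('collar_mouth', 't') [583.9 122.2 220. ] [0.6 4.6 0. ]
('collar_mouth', 'tri') [583.7 121.4 219.9] [0.5 2.1 4.1]
('boom_mark', 's') [590.1  66.8 220. ] [1.6 1.5 0. ]
('boom_mark', 't') [591.8  64.  220. ] [4.5 1.3 0. ]
('boom_mark', 'tri') [591.8  64.9 221.3] [3.9 2.1 4.1]
('lever_arm', 's') [632.6 -32.8 220. ] [  7.  176.5   0. ]
('lever_arm', 't') [624.8  97.4 220. ] [1.1 1.2 0. ]
('lever_arm', 'tri') [635.5  32.8 244.4] [12.3 91.7 46.4]
('stand', 's') [560.4 254.4   0. ] [6.1 3.9 0. ]
('stand', 't') [561.2 260.3   0. ] [1.7 4.3 0. ]
('stand', 'tri') [560.4 257.5   0. ] [1.4 3.  5. ]
2091
s slide 54.06417470664891 yaw 6.604215766367363
d 135.92573838512226 yaw 9.962865027339403
t slide 58.70051693541552 yaw 7.712953872682926
d 139.9962336827271 yaw 9.321837627049298
246 [75, 75, 76, 70, 72, 118, 230, 255, 255, 249, 190, 171, 210, 231, 234, 231, 231, 233, 231, 232, 232, 232, 238, 249, 253, 254, 254, 254, 254, 254, 249, 225, 194, 222, 230, 232, 233, 232, 231, 229]
276 [185, 177, 172, 159, 144, 138, 135, 122, 114, 104, 99, 97, 92, 85, 78, 79, 75, 80, 148, 245, 255, 255, 254, 254, 254, 255, 252, 242, 202, 127, 90, 85, 87, 88, 89, 89, 90, 90, 89, 89]
300 [235, 234, 234, 234, 235, 235, 235, 234, 235, 235, 235, 235, 236, 235, 231, 216, 226, 248, 253, 254, 254, 254, 255, 252, 239, 212, 218, 233, 237, 236, 237, 236, 236, 236, 236, 236, 236, 236, 236, 236]
```

```bash
cat >> h.py <<'E'
def axisfit(p,c0=242,c1=335):
    m=silhouettes("inner_tube",p)
    if not m: return None
    m=m[0]["mask"]; pts=[]
    for c in range(c0,c1,2):
        r=np.where(m[:,c])[0]
        if len(r)>5 and len(r)<18: pts.append(atz(p,(c,(r.min()+r.max())/2),.22)[:2])
    pts=np.array(pts)
    if len(pts)<6:return None
    vx,vy,x0,y0=cv2.fitLine(pts.astype(np.float32),cv2.DIST_HUBER,0,.001,.001).ravel()
    if vy>0: vx,vy=-vx,-vy
    return np.array([vx,vy]),np.array([x0,y0])
def profile(p,o,d,u,z=.22):
    "brightness along boom: o mouth xy, d outward dir, u in m"
    M=np.array([proj(p,[*(o+d*a),z]) for a in u],np.float32)
    return cv2.remap(p["pixels"].mean(2).astype(np.float32),M[:,0],M[:,1],cv2.INTER_LINEAR)
E
python3 - <<'E'
from h import *
p=read_camera("top");q=read_camera("scene")
d,x=axisfit(p);print("dir",d,"yaw",np.degrees(np.arctan2(d[0],-d[1])),"x at y=.12",x[0]+d[0]/d[1]*(.12-x[1]))
o=np.array([x[0]+d[0]/d[1]*(.122-x[1]),.122])
u=np.arange(-.05,.09,.002)
for z in(.231,.2395):
  print("top",z,[(round(a*1e3),int(v)) for a,v in zip(u,profile(p,o,d,u,z).ravel())])
n=np.array([-d[1],d[0]])  # +x side
print("scene",[(round(a*1e3),int(v)) for a,v in zip(u,profile(q,o,d,u,.231).ravel())])
E
```

```text
dir [ 0.14002383 -0.9901481 ] yaw 8.049226 x at y=.12 0.583998
top 0.231 [(-50, 254), (-48, 255), (-46, 254), (-44, 235), (-42, 118), (-40, 66), (-38, 73), (-36, 77), (-34, 78), (-32, 79), (-30, 80), (-28, 80), (-26, 84), (-24, 84), (-22, 85), (-20, 87), (-18, 87), (-16, 88), (-14, 90), (-12, 88), (-10, 89), (-8, 130), (-6, 208), (-4, 238), (-2, 219), (0, 223), (2, 250), (4, 255), (6, 254), (8, 254), (10, 254), (12, 254), (14, 252), (16, 250), (18, 251), (20, 254), (22, 254), (24, 254), (26, 254), (28, 254), (30, 254), (32, 254), (34, 254), (36, 250), (38, 251), (40, 254), (42, 254), (44, 254), (46, 254), (48, 254), (50, 254), (52, 254), (54, 255), (56, 249), (58, 164), (60, 107), (62, 155), (64, 231), (66, 255), (68, 255), (70, 254), (72, 254), (74, 253), (76, 250), (78, 250), (80, 253), (82, 254), (84, 254), (86, 254), (88, 254)]
top 0.2395 [(-50, 254), (-48, 254), (-46, 254), (-44, 255), (-42, 230), (-40, 127), (-38, 72), (-36, 71), (-34, 76), (-32, 77), (-30, 78), (-28, 79), (-26, 79), (-24, 82), (-22, 83), (-20, 83), (-18, 84), (-16, 84), (-14, 85), (-12, 86), (-10, 85), (-8, 88
[... 602 characters left out ...]
 (-38, 59), (-36, 60), (-34, 62), (-32, 65), (-30, 65), (-28, 65), (-26, 65), (-24, 64), (-22, 63), (-20, 64), (-18, 66), (-16, 64), (-14, 67), (-12, 90), (-10, 134), (-8, 189), (-6, 214), (-4, 197), (-2, 186), (0, 206), (2, 248), (4, 252), (6, 251), (8, 249), (10, 249), (12, 248), (14, 248), (16, 249), (18, 249), (20, 249), (22, 250), (24, 249), (26, 249), (28, 249), (30, 249), (32, 249), (34, 249), (36, 248), (38, 249), (40, 249), (42, 249), (44, 249), (46, 249), (48, 248), (50, 249), (52, 249), (54, 252), (56, 252), (58, 223), (60, 159), (62, 136), (64, 212), (66, 247), (68, 252), (70, 250), (72, 249), (74, 249), (76, 249), (78, 249), (80, 249), (82, 248), (84, 249), (86, 249), (88, 249)]
```

>>> jog_arm(
  targets="0 0 40 0 0 0 1; 10 -15 38 0 0 -5 1; 18 -34 0 0 0 -6 1; 18 -34 0 0 0 -6 1; 18 -34 0 0 0 -6 1; 18 -34 0 0 0 -6 1; 18 -34 0 0 0 -6 1; 18 -34 0 0 0 -6 1; 18 -34 0 0 0 -6 1; 18 -34 0 0 0 -6 1",
  force=30,
)

```text
time: 3.03
eef_pos: [0.4227, 0.3245, 0.3123]
tcp_rot: [0.631, 0.776, 0.003, -0.001]
contact_force: [0.0, -0.2, 1.4]
opening: 1.002
```

>>> jog_arm(
  targets="18 -34 0 0 0 -1 1; 19 -36 0 0 0 -1 1; 19 -36 0 0 0 -1 1; 19 -36 0 0 0 -1 1; 19 -36 0 0 0 0 1; 19 -36 0 0 0 0 1; 19 -36 0 0 0 0 1; 19 -36 0 0 0 0 1; 19 -36 0 0 0 0 1; 8 -10 0 0 0 0 1",
)

```text
time: 3.87
eef_pos: [0.6031, -0.0229, 0.3155]
tcp_rot: [0.662, 0.749, 0.006, 0.002]
contact_force: [0.1, -0.2, 0.5]
opening: 1.002
```

```bash
cat >> h.py <<'E'
from scipy.spatial.transform import Rotation as R
O=np.array([.5838,.1215]);D=np.array([.14,-.990]);N=np.array([.990,.14])
def where():
    s=get_state();e=np.array(s["eef_pos"]);r=e[:2]-O
    j=R.from_quat(s["tcp_rot"]).as_matrix();
    print("t%.2f u=%.1f x=%.1f z=%.1f jaw=%.1f tilt=%s open=%.3f f(u,x,z)=%s tq=%s"%(s["time"],1e3*r@D,1e3*r@N,1e3*e[2],np.degrees(np.arctan2(j[1,1],j[0,1])),np.round(np.degrees(j[:2,2]),1),s["opening"],np.round([np.array(s["contact_force"])[:2]@D,np.array(s["contact_force"])[:2]@N,s["contact_force"][2]],1),np.round(s["wrist_torque"],2)))
E
python3 -c "
from h import *
where()"
```

```text
t3.87 u=145.7 x=-1.1 z=315.5 jaw=7.1 tilt=[0.7 0.4] open=1.002 f(u,x,z)=[0.2 0.  0.5] tq=[ 0.01 -0.    0.03]
```

>>> jog_arm(
  targets="-1 10 -15 -0.4 0.7 1 1; -1 7 -20 0 0 0 1; 0 0 -30 0 0 0 1; 0 0 -30 0 0 0 1; 0 0 -20 0 0 0 1; 0 0 0 0 0 0 1",
)

```text
time: 4.37
eef_pos: [0.6012, -0.0045, 0.1965]
tcp_rot: [0.656, 0.754, 0.0, 0.001]
contact_force: [-0.9, 0.6, -1.6]
opening: 0.999
```

```bash
python3 -c "
from h import *
where()
p=read_camera('top');q=read_camera('scene')
cv2.imwrite('pics/t1.png',cv2.resize(p['pixels'][120:260,180:400],None,fx=3.5,fy=3.5));cv2.imwrite('pics/s1.png',cv2.resize(q['pixels'][100:260,270:470],None,fx=3.5,fy=3.5))"
```

```text
t4.37 u=127.2 x=-0.5 z=196.5 jaw=8.0 tilt=[ 0.1 -0. ] open=0.999 f(u,x,z)=[-0.7 -0.8 -1.6] tq=[-0.01  0.04 -0.01]
```

View pics/t1.png

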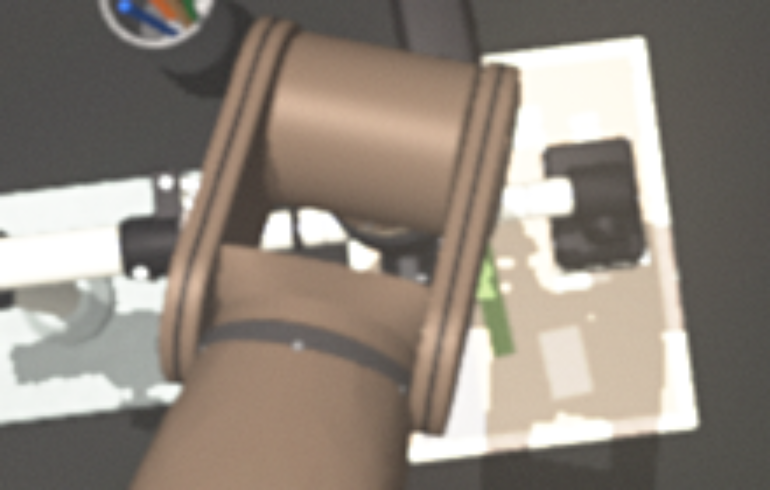

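View pics/s1.png

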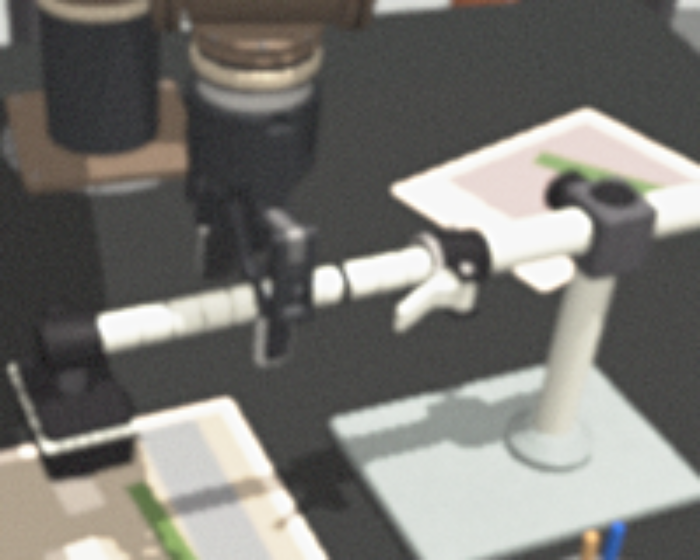

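The jaws straddle the tube, with the ring still visible at about (343, 280) in the scene crop. I'll close on it.

>>> jog_arm(
  targets="0 0 0 0 0 0 -1; 0 0 0 0 0 0 -1; 0 0 0 0 0 0 -1; 0 0 0 0 0 0 -1; 0 0 0 0 0 0 -1; 0 0 0 0 0 0 -1; 0 0 0 0 0 0 -1; 0 0 0 0 0 0 -1",
  force=40,
)

```text
time: 5.13
eef_pos: [0.6004, -0.0047, 0.2099]
tcp_rot: [0.655, 0.756, -0.002, 0.002]
contact_force: [0.2, -0.7, -1.5]
opening: 0.239
```

```bash
python3 -c "
from h import *
where()"
```

```text
t5.13 u=127.2 x=-1.2 z=209.9 jaw=8.2 tilt=[ 0.  -0.3] open=0.239 f(u,x,z)=[ 0.7  0.1 -1.5] tq=[-0.03  0.05 -0.01]
```

>>> jog_arm(
  targets="-0.7 5 0 0 0 0 -1; -1.1 8 0 0 0 0 -1; -1.1 8 0 0 0 0 -1; -1.1 8 0 0 0 0 -1",
)

```text
time: 5.47
eef_pos: [0.5966, 0.022, 0.2099]
tcp_rot: [0.656, 0.755, -0.004, 0.005]
contact_force: [0.6, -3.9, -1.4]
opening: 0.241
```

```bash
python3 -c "
from h import *
where()
q=read_camera('scene')
cv2.imwrite('pics/s2.png',cv2.resize(q['pixels'][100:260,270:470],None,fx=3.5,fy=3.5))"
```

```text
t5.47 u=100.3 x=-1.2 z=209.9 jaw=8.1 tilt=[ 0.1 -0.7] open=0.241 f(u,x,z)=[ 4.   0.1 -1.4] tq=[-0.51  0.07  0.09]
```

View pics/s2.png

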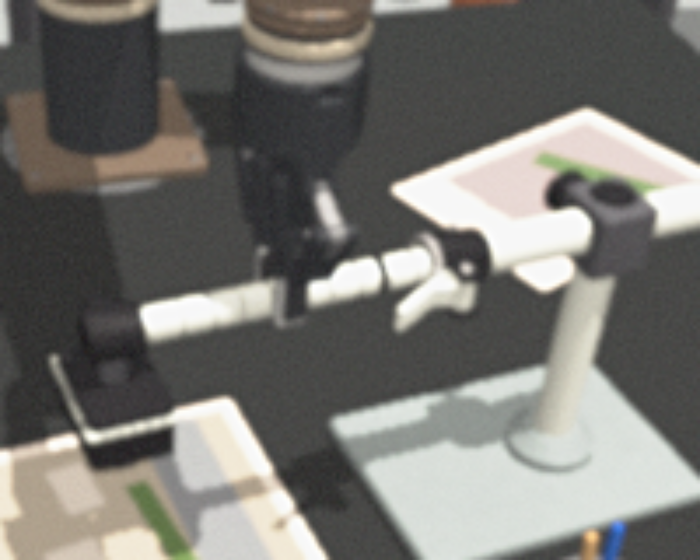

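>>> jog_arm(
  targets="-1.1 8 0 0.3 0 0 -1; -1.1 8 0 0 0 0 -1; -0.8 6 0 0 0 0 -1; 0 0 0 0 0 0 -1",
)

```text
time: 5.85
eef_pos: [0.5928, 0.0488, 0.2099]
tcp_rot: [0.655, 0.756, -0.002, 0.002]
contact_force: [0.8, -2.4, -2.4]
opening: 0.238
```

```bash
cat >> h.py <<'E'
def prof(q,z=.231):
  u=np.arange(-.02,.045,.001)
  v=profile(q,O,D,u,z).ravel().astype(int)
  print(" ".join("%d:%d"%(round(a*1e3),b) for a,b in zip(u,v)))
E
python3 -c "
from h import *
where()
p=read_camera('top');q=read_camera('scene')
cv2.imwrite('pics/s3.png',cv2.resize(q['pixels'][140:220,340:440],None,fx=7,fy=7))
cv2.imwrite('pics/t3.png',cv2.resize(p['pixels'][140:230,190:300],None,fx=6,fy=6))
prof(p);prof(q)"
```

```text
t5.85 u=73.2 x=-1.3 z=209.9 jaw=8.2 tilt=[ 0.  -0.4] open=0.238 f(u,x,z)=[ 2.5  0.5 -2.4] tq=[-0.44  0.04 -0.12]
-20:92 -19:93 -18:93 -17:94 -16:94 -15:94 -14:94 -13:93 -12:92 -11:94 -10:97 -9:127 -8:167 -7:206 -6:241 -5:253 -4:251 -3:243 -2:230 -1:226 0:232 1:230 2:218 3:194 4:149 5:122 6:126 7:143 8:199 9:242 10:248 11:253 12:248 13:238 14:210 15:177 16:135 17:97 18:84 19:73 20:75 21:79 22:80 23:81 24:81 25:81 26:80 27:79 28:80 29:82 30:82 31:82 32:81 33:80 34:80 35:81 36:82 37:84 38:84 39:84 40:85 41:87 42:88 43:88 44:89
-20:66 -19:66 -18:65 -17:65 -16:65 -15:65 -14:66 -13:79 -12:96 -11:116 -10:146 -9:173 -8:193 -7:206 -6:217 -5:204 -4:189 -3:178 -2:172 -1:168 0:173 1:180 2:178 3:162 4:146 5:134 6:126 7:132 8:168 9:205 10:228 11:243 12:254 13:253 14:252 15:251 16:250 17:250 18:250 19:249 20:249 21:250 22:249 23:249 24:248 25:249 26:250 27:250 28:251 29:251 30:251 31:252 32:252 33:252 34:252 35:244 36:233 37:220 38:183 39:144 40:117 41:94 42:72 43:69 44:65
```

View pics/s3.png

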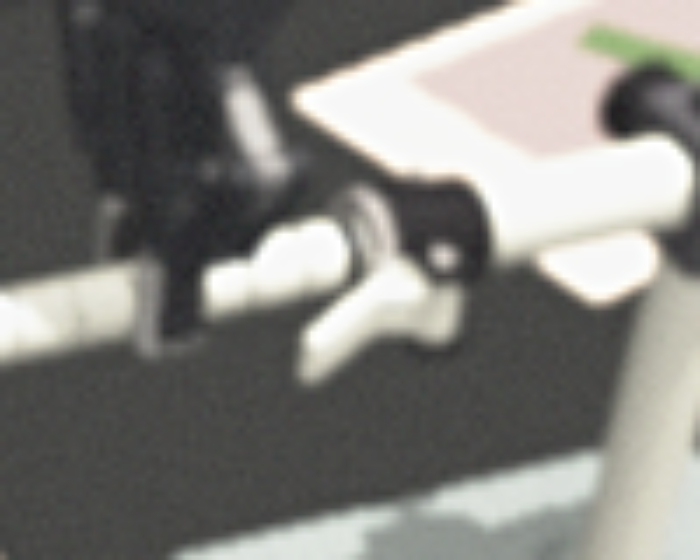

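View pics/t3.png

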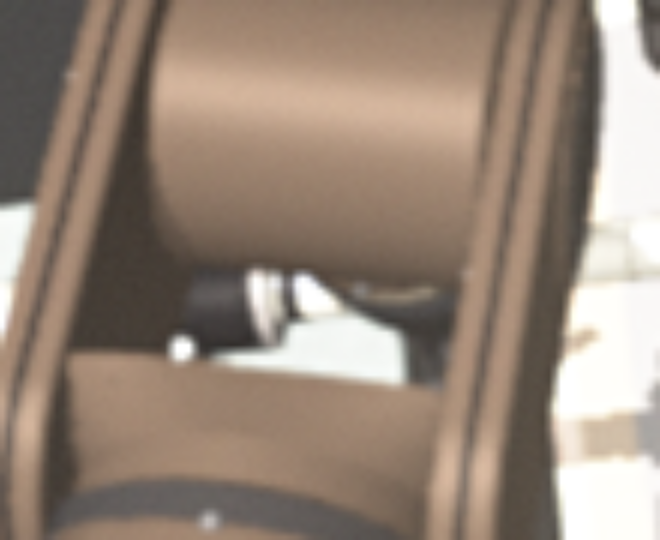

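```bash
cat > ov.py <<'E'
from h import *
def draw(p,img,s,crop,f,du=0.,dx=0.,dz=0.):
    r0,r1,c0,c1=crop
    a=cv2.resize(img[r0:r1,c0:c1],None,fx=f,fy=f,interpolation=cv2.INTER_CUBIC)
    T=np.array(p["world_from_camera"])[:3,3]
    def circ(u,r,col):
        th=np.linspace(0,2*np.pi,73);pts=[];
        for t in th:
            X=np.array([*(O+D*(u+du)+N*(r*np.cos(t)+dx)),.22+dz+r*np.sin(t)])
            pts.append(proj(p,X))
        pts=(np.array(pts)-[c0,r0]+.5)*f-.5
        cv2.polylines(a,[np.round(pts).astype(int)],True,col,1)
    circ(-.042,.0195,(255,0,255));circ(0,.0195,(0,0,255));circ(0,.011,(0,200,0))
    for q in s: circ(q,.011,(255,0,0));circ(q+.007,.011,(255,0,0))
    return a
E
python3 - <<'E'
from ov import *
p=read_camera("top");q=read_camera("scene")
ti=cv2.imread("pics/top0.png");si=cv2.imread("pics/scene0.png")
cv2.imwrite("pics/ovt.png",draw(p,ti,[.056],(165,215,200,280),9))
cv2.imwrite("pics/ovs.png",draw(q,si,[.056],(150,205,345,425),9))
cv2.imwrite("pics/ovs3.png",draw(q,q["pixels"],[.0015],(150,205,345,425),9))
E
```

```text
(no output)
```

View pics/ovt.png

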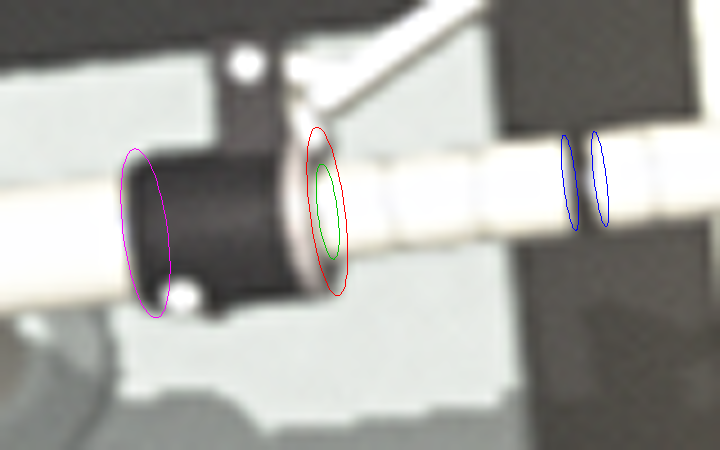

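View pics/ovs.png

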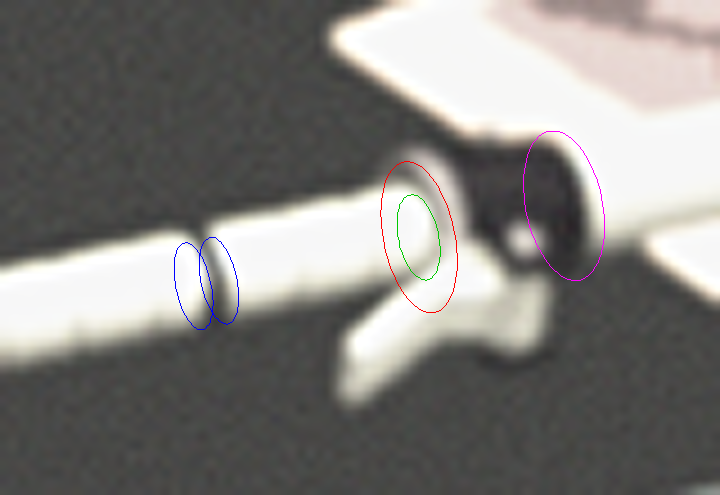

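View pics/ovs3.png

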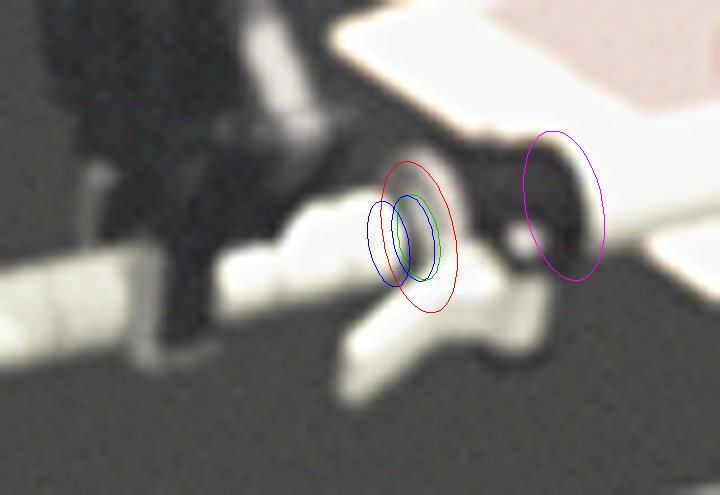

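```bash
python3 - <<'E'
import cv2,numpy as np
a=cv2.imread("pics/top0.png")[172:208,206:252]
cv2.imwrite("pics/z1.png",cv2.resize(a,None,fx=16,fy=16,interpolation=cv2.INTER_NEAREST))
a=cv2.imread("pics/scene0.png")[155:195,375:425]
cv2.imwrite("pics/z2.png",cv2.resize(a,None,fx=15,fy=15,interpolation=cv2.INTER_NEAREST))
E
```

```text
(no output)
```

View pics/z1.png

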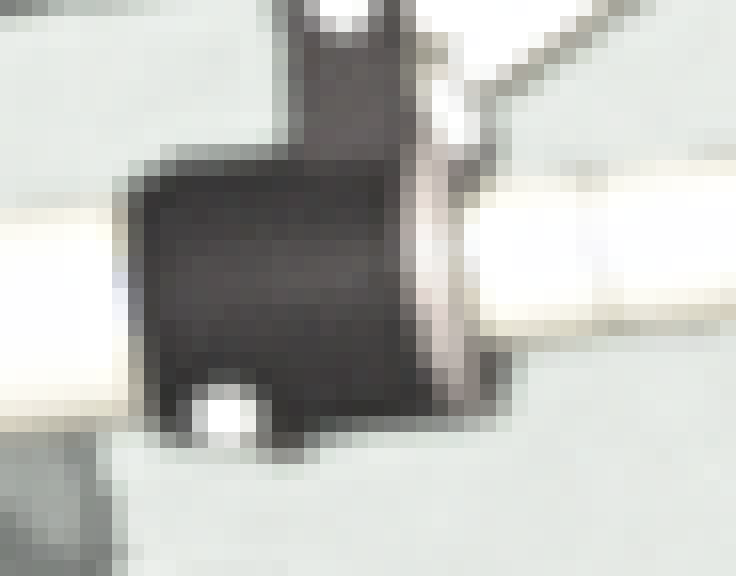

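View pics/z2.png

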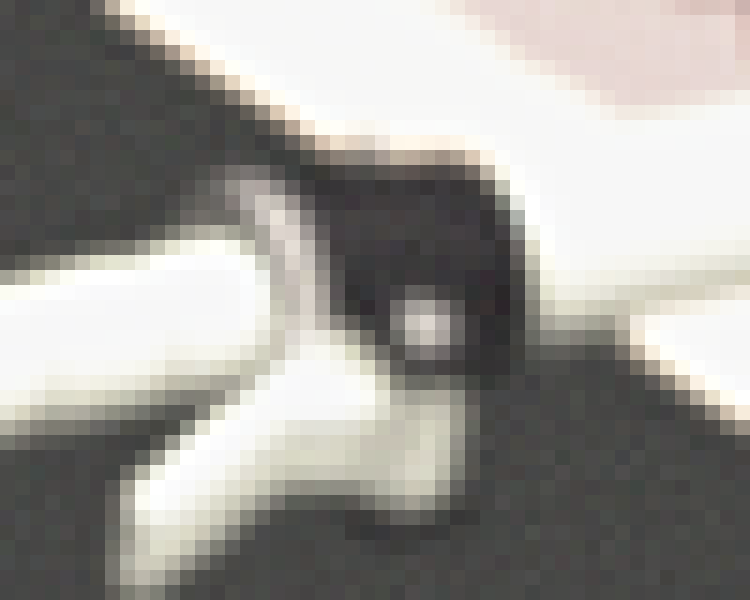

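```bash
python3 - <<'E'
from h import *
p=read_camera("top")
for u,z in((-.042,.2395),(0,.2395),(0,.231),(.0597,.231),(.0056,.231)): print(u,z,proj(p,[*(O+D*u),z]))
a=cv2.imread("pics/top0.png").mean(2).astype(int)
for r in(187,188,189,190,191): print(r,a[r,211:241].tolist())
E
```

```text
-0.042 0.2395 [213.06896628 189.20641671]
0 0.2395 [233.7709825  186.73778236]
0 0.231 [234.7233516  187.29938936]
0.0597 0.231 [263.81917414 183.82966144]
0.0056 0.231 [237.45321271 186.97384863]
187 [255, 254, 199, 95, 59, 64, 70, 70, 73, 74, 77, 76, 80, 79, 79, 80, 82, 83, 80, 91, 169, 245, 232, 208, 250, 255, 255, 254, 254, 254]
188 [255, 255, 207, 98, 63, 68, 73, 78, 78, 77, 78, 80, 84, 83, 85, 88, 88, 90, 84, 93, 161, 242, 235, 201, 236, 255, 255, 254, 254, 254]
189 [255, 255, 218, 106, 64, 72, 77, 79, 80, 82, 81, 84, 86, 88, 88, 88, 91, 87, 78, 80, 140, 232, 231, 194, 220, 253, 255, 255, 254, 255]
190 [255, 255, 240, 119, 66, 72, 77, 79, 79, 79, 80, 79, 84, 82, 83, 80, 82, 80, 78, 75, 124, 215, 226, 186, 208, 251, 255, 254, 254, 253]
191 [255, 255, 246, 126, 65, 72, 74, 75, 76, 72, 74, 71, 74, 72, 71, 76, 75, 72, 72, 69, 103, 184, 213, 183, 193, 238, 250, 249, 245, 243]
```

>>> jog_arm(
  targets="-0.2 1.5 0 0.3 0 0 -1; 0 0 0 0 0 0 -1",
)

```text
time: 6.27
eef_pos: [0.5927, 0.0496, 0.2098]
tcp_rot: [0.655, 0.756, -0.0, 0.0]
contact_force: [0.0, 1.3, -1.4]
opening: 0.24
```

```bash
python3 -c "
from h import *
where()
p=read_camera('top');q=read_camera('scene')
cv2.imwrite('pics/s4.png',cv2.resize(q['pixels'][155:195,375:425],None,fx=14,fy=14,interpolation=0))
cv2.imwrite('pics/t4.png',cv2.resize(p['pixels'][172:208,206:252],None,fx=14,fy=14,interpolation=0))
prof(p);prof(q)"
```

```text
t6.27 u=72.5 x=-1.3 z=209.8 jaw=8.2 tilt=[ 0. -0.] open=0.240 f(u,x,z)=[-1.3  0.2 -1.4] tq=[0.33 0.25 0.08]
-20:93 -19:94 -18:95 -17:94 -16:92 -15:93 -14:94 -13:92 -12:90 -11:93 -10:97 -9:127 -8:166 -7:205 -6:241 -5:254 -4:253 -3:244 -2:227 -1:213 0:204 1:189 2:168 3:145 4:121 5:118 6:154 7:189 8:226 9:255 10:255 11:255 12:255 13:252 14:231 15:206 16:161 17:119 18:96 19:78 20:78 21:79 22:79 23:79 24:79 25:79 26:79 27:80 28:80 29:79 30:80 31:81 32:81 33:82 34:82 35:82 36:83 37:84 38:85 39:85 40:85 41:86 42:87 43:88 44:90
-20:66 -19:67 -18:67 -17:67 -16:67 -15:69 -14:71 -13:84 -12:99 -11:118 -10:148 -9:175 -8:196 -7:208 -6:218 -5:205 -4:190 -3:180 -2:172 -1:167 0:168 1:171 2:166 3:148 4:132 5:128 6:132 7:148 8:188 9:225 10:242 11:250 12:254 13:253 14:251 15:250 16:249 17:249 18:249 19:249 20:249 21:249 22:249 23:249 24:249 25:249 26:249 27:249 28:250 29:251 30:252 31:252 32:253 33:250 34:250 35:232 36:208 37:184 38:153 39:119 40:98 41:84 42:71 43:71 44:69
```

View pics/s4.png

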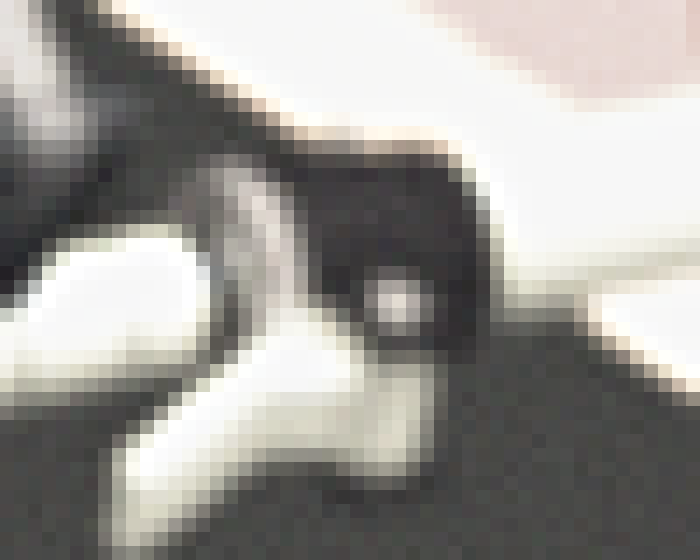

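View pics/t4.png

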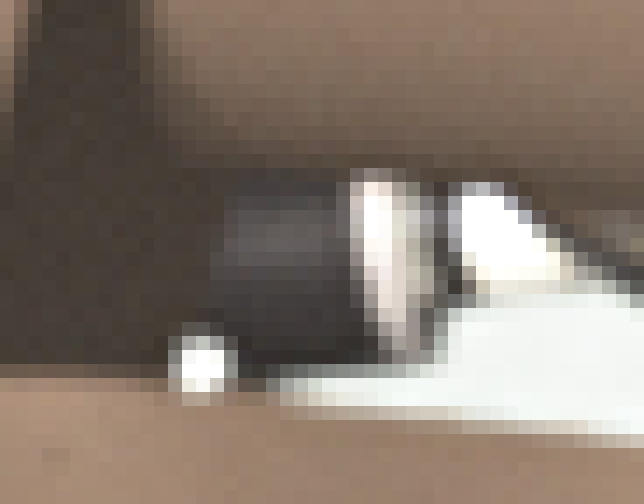

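>>> jog_arm(
  targets="0 0 0 0 0 0 1; 0 0 0 0 0 0 1; 0 0 0 0 0 0 1; 0 0 0 0 0 0 1; 0 0 0 0 0 0 1; 0 0 0 0 0 0 1",
)

```text
time: 6.87
eef_pos: [0.5952, 0.0485, 0.2128]
tcp_rot: [0.656, 0.755, 0.002, 0.003]
contact_force: [0.8, -0.3, -0.3]
opening: 0.999
```

```bash
python3 -c "
from h import *
where()
p=read_camera('top');prof(p)"
```

```text
t6.87 u=73.9 x=1.1 z=212.8 jaw=8.1 tilt=[ 0.5 -0.1] open=0.999 f(u,x,z)=[ 0.4  0.8 -0.3] tq=[-0.01 -0.01 -0.04]
-20:93 -19:93 -18:94 -17:94 -16:94 -15:95 -14:97 -13:95 -12:93 -11:94 -10:96 -9:127 -8:167 -7:205 -6:241 -5:254 -4:252 -3:243 -2:226 -1:212 0:202 1:188 2:169 3:146 4:120 5:116 6:154 7:190 8:226 9:255 10:255 11:255 12:255 13:255 14:255 15:253 16:232 17:207 18:167 19:125 20:101 21:81 22:78 23:80 24:84 25:87 26:86 27:84 28:84 29:85 30:85 31:85 32:85 33:83 34:82 35:81 36:80 37:80 38:80 39:80 40:81 41:81 42:82 43:83 44:84
```

>>> jog_arm(
  targets="10 1.4 -6 0 0.5 0 1; 10 1.4 -6 0 0 0 1; -2 14 0 0 0 0 1; -2 14 0 0 0 0 1; -1.5 10 0 0 0 0 1; 0 0 0 0 0 0 1",
)

```text
time: 7.42
eef_pos: [0.6104, 0.0926, 0.2005]
tcp_rot: [0.656, 0.755, -0.0, 0.0]
contact_force: [-0.2, 0.6, -0.1]
opening: 1.002
```

```bash
python3 -c "
from h import *
where()
p=read_camera('top');q=read_camera('scene')
cv2.imwrite('pics/s5.png',cv2.resize(q['pixels'][110:230,340:460],None,fx=5,fy=5))
cv2.imwrite('pics/t5.png',cv2.resize(p['pixels'][140:230,190:300],None,fx=6,fy=6))
"
```

```text
t7.42 u=32.4 x=22.3 z=200.5 jaw=8.0 tilt=[-0. -0.] open=1.002 f(u,x,z)=[-0.6 -0.1 -0.1] tq=[0.02 0.06 0.02]
```

View pics/s5.png

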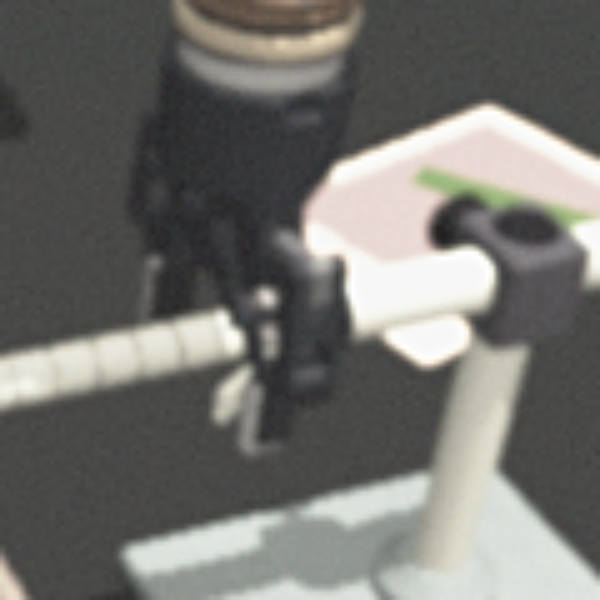

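View pics/t5.png

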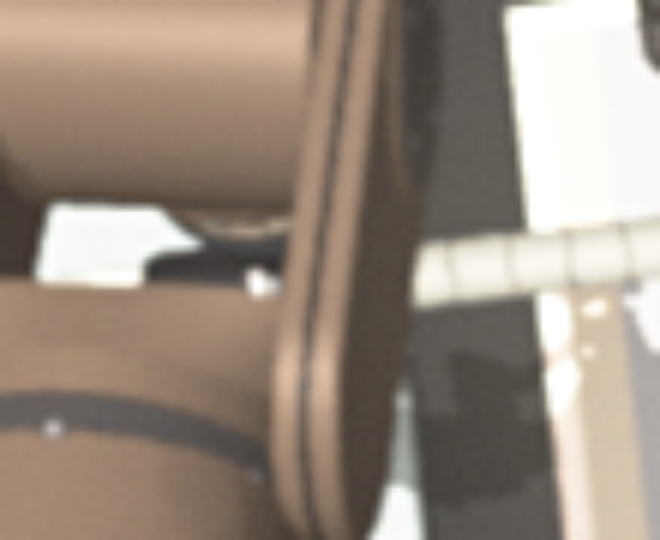

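>>> jog_arm(
  targets="-2 -0.3 0 0 0 0 0.7; -1.5 -0.2 0 0 0 0 0.48; 0 0 0 0 0 0 0.48; 0 0 0 0 0 0 0.48",
)

```text
time: 7.85
eef_pos: [0.6066, 0.0901, 0.2014]
tcp_rot: [0.656, 0.755, -0.001, 0.001]
contact_force: [-0.9, -0.3, 0.2]
opening: 0.734
```

```bash
python3 -c "
from h import *
where()
"
```

```text
t7.85 u=34.2 x=18.2 z=201.4 jaw=8.0 tilt=[ 0.1 -0.1] open=0.734 f(u,x,z)=[ 0.1 -1.   0.2] tq=[ 0.   -0.01  0.05]
```

>>> jog_arm(
  targets="0 0 0 0 0 0 0.38; 0 0 0 0 0 0 0.32; 0 0 0 0 0 0 0.32",
  force=40,
)

```text
time: 8.1
eef_pos: [0.6043, 0.0895, 0.2023]
tcp_rot: [0.657, 0.754, -0.003, -0.001]
contact_force: [2.4, 0.1, -2.1]
opening: 0.661
```

```bash
python3 -c "
from h import *
where()
q=read_camera('scene')
cv2.imwrite('pics/s6.png',cv2.resize(q['pixels'][110:230,340:460],None,fx=5,fy=5))
"
```

```text
t8.10 u=34.6 x=15.8 z=202.3 jaw=7.8 tilt=[-0.3 -0.1] open=0.661 f(u,x,z)=[ 0.2  2.4 -2.1] tq=[ 0.07 -0.15 -0.  ]
```

View pics/s6.png

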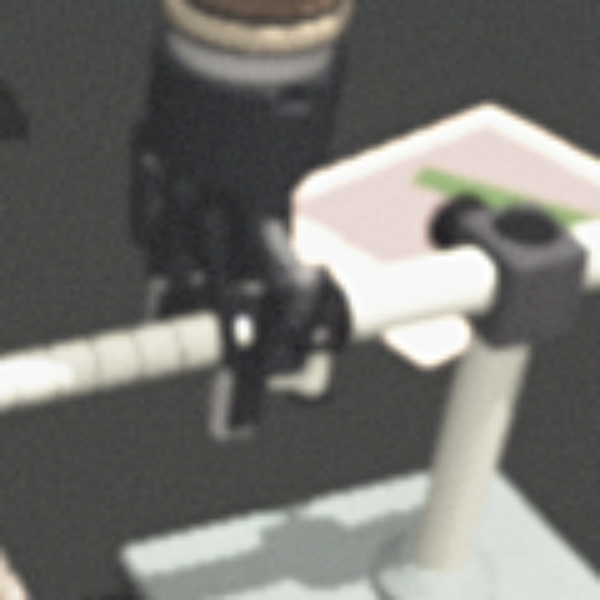

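>>> jog_arm(
  targets="2.5 0.4 -1 0 -0.3 0 0.32; 1.5 0.2 -1 0 0 0 0.32",
)

```text
time: 8.32
eef_pos: [0.6043, 0.0894, 0.2014]
tcp_rot: [0.657, 0.754, -0.006, -0.004]
contact_force: [-6.9, -0.8, 6.1]
opening: 0.66
```

```bash
python3 -c "
from h import *
where()
"
```

```text
t8.32 u=34.6 x=15.8 z=201.4 jaw=7.9 tilt=[-0.8 -0.2] open=0.660 f(u,x,z)=[-0.2 -6.9  6.1] tq=[-0.03  1.18 -0.01]
```

>>> jog_arm(
  targets="-0.8 -0.1 0 0 0 0 0.24; -0.8 -0.1 0 0 0 0 0.16",
)

```text
time: 8.48
eef_pos: [0.6007, 0.0889, 0.2026]
tcp_rot: [0.657, 0.754, -0.009, -0.006]
contact_force: [-1.9, -0.0, 0.5]
opening: 0.582
```

```bash
python3 -c "
from h import *
where()
"
```

```text
t8.48 u=34.7 x=12.2 z=202.6 jaw=7.9 tilt=[-1.2 -0.3] open=0.582 f(u,x,z)=[-0.3 -1.9  0.5] tq=[ 0.05  0.27 -0.07]
```

>>> jog_arm(
  targets="1 0.1 0 0 -0.4 0 0.14; 1 0.1 0 0 0 0 0.1; 0.5 0.1 0 0 0 0 0.06",
)

```text
time: 8.73
eef_pos: [0.5986, 0.0884, 0.2032]
tcp_rot: [0.657, 0.754, -0.012, -0.008]
contact_force: [-4.2, -0.0, 3.0]
opening: 0.53
```

```bash
python3 -c "
from h import *
where()
q=read_camera('scene')
cv2.imwrite('pics/s7.png',cv2.resize(q['pixels'][110:230,310:460],None,fx=5,fy=5))
"
```

```text
t8.73 u=34.8 x=10.0 z=203.2 jaw=7.9 tilt=[-1.6 -0.4] open=0.530 f(u,x,z)=[-0.6 -4.2  3. ] tq=[-0.12  0.66 -0.  ]
```

View pics/s7.png

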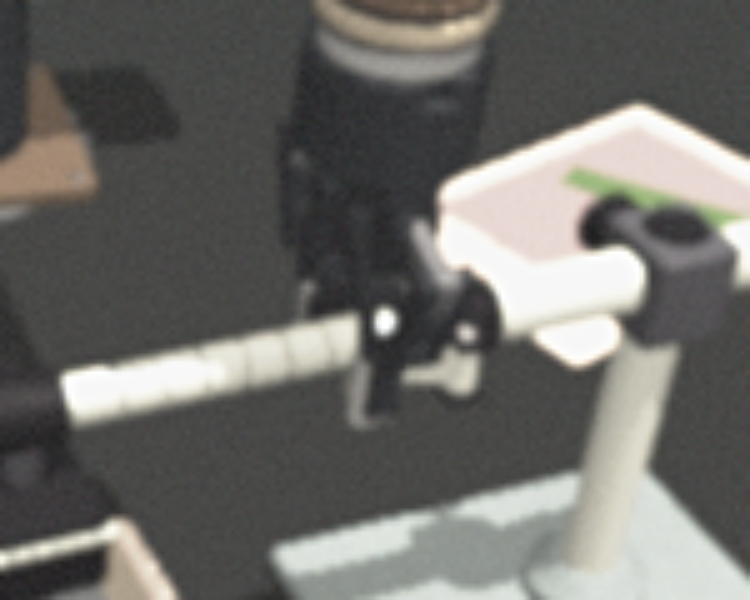

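```bash
cat >> h.py <<'E'
def slip(cropimg,ref='pics/s5.png'):
    "tube shift along boom in mm since s5, from hairlines (scene crop rows110:230, cols340:460 x5)"
    a=cv2.imread(ref).astype(np.float32); b=cropimg.astype(np.float32)
    t=a[310:420,30:205]; 
    w=b[290:440,0:240]
    r=cv2.matchTemplate(w,t,cv2.TM_CCOEFF_NORMED);_,v,_,l=cv2.minMaxLoc(r)
    return (l[0]-30)/5,(l[1]-20)/5,v
E
python3 - <<'E'
from h import *
a=cv2.imread('pics/s7.png')[:,150:]
print(slip(a)); print(slip(cv2.imread('pics/s6.png')))
q=read_camera("scene"); print(proj(q,[*(O+D*.08),.231])-proj(q,[*(O+D*.07),.231]))
E
```

```text
(-0.8, 0.2, 0.9900491237640381)
(0.0, 0.0, 0.9946480989456177)
[-4.11574489  0.88065007]
```

```bash
python3 - <<'E'
from h import *
q=read_camera("scene");p=read_camera("top")
cv2.imwrite('pics/full8.png',q["pixels"]);cv2.imwrite('pics/fullt8.png',p["pixels"])
b=cv2.resize(q['pixels'][110:230,340:460],None,fx=5,fy=5)
print("scene now",slip(b))
print("x 10mm:",proj(q,[*(O+D*.07+N*.01),.231])-proj(q,[*(O+D*.07),.231]))
a=cv2.imread('pics/t5.png').astype(np.float32);b=cv2.resize(p['pixels'][140:230,190:300],None,fx=6,fy=6).astype(np.float32)
t=a[225:310,440:640];w=b[195:340,400:660]
r=cv2.matchTemplate(w,t,cv2.TM_CCOEFF_NORMED);_,v,_,l=cv2.minMaxLoc(r);print("top",(l[0]-40)/6,(l[1]-30)/6,v, proj(p,[*(O+D*.08),.231])-proj(p,[*(O+D*.07),.231]))
# brightness-normalised 1D: hairline positions along tube
for im,off in((cv2.imread('pics/s5.png'),340),):
    pass
cv2.imwrite('pics/t8.png',b)
E
```

```text
scene now (-1.0, 0.2, 0.9905367493629456)
x 10mm: [1.93792171 2.52316075]
top 0.16666666666666666 0.0 0.9316818714141846 [ 4.87187031 -0.58097909][ WARN:0@2.424] global loadsave.cpp:1063 imwrite_ Unsupported depth image for selected encoder is fallbacked to CV_8U.
```

View pics/t8.png

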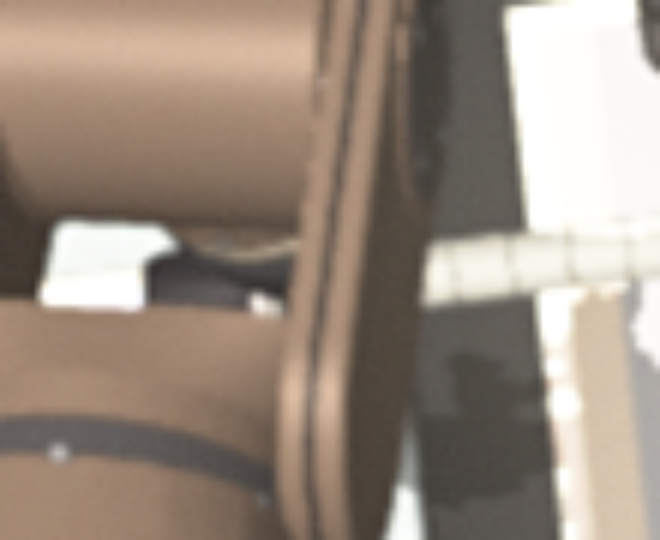

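```bash
cat >> h.py <<'E'
from scipy.ndimage import gaussian_filter1d as gf
def p1(p,img,off,f,u,x=0.,z=.231):
    out=0
    for dx in (-.004,-.002,0,.002):
        M=np.array([proj(p,[*(O+D*a+N*(x+dx)),z]) for a in u],np.float32)
        M=(M-np.array(off)+.5)*f-.5; M=M.astype(np.float32)
        out=out+cv2.remap(img.astype(np.float32).mean(2),M[:,0].copy(),M[:,1].copy(),cv2.INTER_LINEAR).ravel()
    return out/4
def lag(a,b,du):
    h=lambda v:(lambda w:w/np.abs(w).max())(np.clip(v/gf(v,8/du)-1,-.3,.03))
    A,B=h(a),h(b);best=[]
    for k in range(-int(5/du),int(5/du)+1):
        n=len(A);i0,i1=max(0,k),min(n,n+k)
        x=B[i0:i1];y=A[i0-k:i1-k];best.append((np.corrcoef(x,y)[0,1],k*du))
    return max(best)
E
python3 - <<'E'
from h import *
q=read_camera("scene");p=read_camera("top")
u=np.arange(.055,.115,.00025)
a=p1(q,cv2.imread('pics/s5.png'),(340,110),5,u);b=p1(q,q["pixels"],(0,0),1,u)
c=p1(q,cv2.imread('pics/s6.png'),(340,110),5,u)
print("scene",lag(a,b,.25),lag(a,c,.25))
print([int(x) for x in a[::6]]);print([int(x) for x in b[::6]])
u=np.arange(.07,.11,.00025)
a=p1(p,cv2.imread('pics/t5.png'),(190,140),6,u);b=p1(p,p["pixels"],(0,0),1,u)
print("top",lag(a,b,.25));print([int(x) for x in a[::4]]);print([int(x) for x in b[::4]])
E
```

```text
scene (np.float64(0.8382373687894182), 0.0) (np.float64(0.9820437949497254), 0.0)
[217, 217, 215, 212, 204, 197, 198, 207, 213, 217, 219, 220, 219, 219, 219, 217, 211, 204, 198, 199, 205, 213, 217, 218, 219, 219, 219, 219, 220, 219, 215, 209, 206, 207, 212, 217, 220, 219, 218, 219]
[218, 217, 216, 215, 209, 205, 207, 210, 214, 217, 219, 219, 218, 218, 218, 218, 216, 214, 212, 207, 208, 213, 216, 217, 218, 219, 219, 219, 218, 217, 212, 207, 204, 209, 218, 223, 226, 227, 228, 231]
top (np.float64(0.9958643777750543), 0.0)
[241, 241, 241, 241, 241, 241, 241, 241, 239, 235, 228, 224, 226, 230, 236, 240, 241, 242, 241, 241, 241, 241, 241, 241, 241, 241, 241, 241, 240, 237, 231, 226, 226, 228, 233, 239, 241, 242, 242, 242]
[241, 241, 241, 241, 241, 241, 242, 241, 240, 236, 229, 225, 226, 229, 235, 239, 241, 242, 242, 241, 241, 241, 241, 241, 241, 241, 241, 241, 240, 238, 232, 227, 227, 229, 234, 239, 241, 241, 241, 241]
```

>>> jog_arm(
  targets="0.8 0.1 0 0 -0.3 0 0; 0.8 0.1 0 0 -0.3 0 -0.06; 0.8 0.1 0 0 -0.3 0 -0.12; 0.8 0.1 0 0 -0.3 0 -0.18",
)

```text
time: 9.37
eef_pos: [0.5934, 0.0883, 0.2045]
tcp_rot: [0.656, 0.755, -0.015, -0.01]
contact_force: [-6.6, -0.5, 3.5]
opening: 0.412
```

```bash
cat >> h.py <<'E'
def toplag():
    p=read_camera("top");u=np.arange(.07,.11,.00025)
    a=p1(p,cv2.imread('pics/t5.png'),(190,140),6,u);b=p1(p,p["pixels"],(0,0),1,u)
    print("top lag mm (out+)",lag(a,b,.25)); return p
E
python3 -c "
from h import *
where();toplag()
"
```

```text
t9.37 u=34.2 x=4.9 z=204.5 jaw=8.0 tilt=[-2.  -0.5] open=0.412 f(u,x,z)=[-0.4 -6.6  3.5] tq=[-0.1   1.05  0.04]
top lag mm (out+) (np.float64(0.9638755289225389), 0.0)
```

>>> jog_arm(
  targets="0.3 0 0 0 0 0 -0.3; 0 0 0 0 0 0 -0.6; 0 0 0 0 0 0 -1; 0 0 0 0 0 0 -1; 0 0 0 0 0 0 -1",
  force=60,
)

```text
time: 9.83
eef_pos: [0.5922, 0.0885, 0.2051]
tcp_rot: [0.656, 0.754, -0.016, -0.011]
contact_force: [-3.4, 0.7, 3.3]
opening: 0.366
```

```bash
python3 -c "
from h import *
where();p=toplag();q=read_camera('scene')
cv2.imwrite('pics/s9.png',cv2.resize(q['pixels'][110:230,310:460],None,fx=5,fy=5))
cv2.imwrite('pics/t9.png',cv2.resize(p['pixels'][140:230,190:300],None,fx=6,fy=6))
"
```

```text
t9.83 u=33.9 x=3.7 z=205.1 jaw=8.0 tilt=[-2.1 -0.5] open=0.366 f(u,x,z)=[-1.1 -3.3  3.3] tq=[ 0.08  0.37 -0.14]
top lag mm (out+) (np.float64(0.9298967569399965), -0.25)
```

View pics/s9.png

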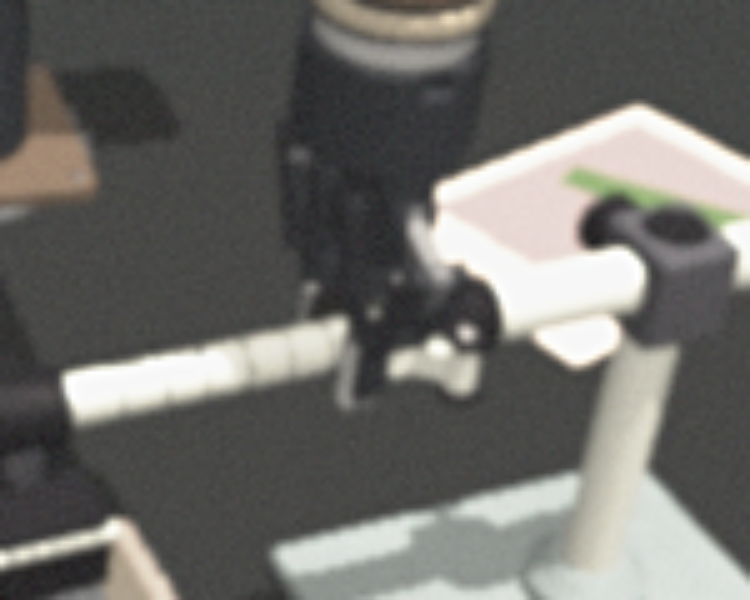

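View pics/t9.png

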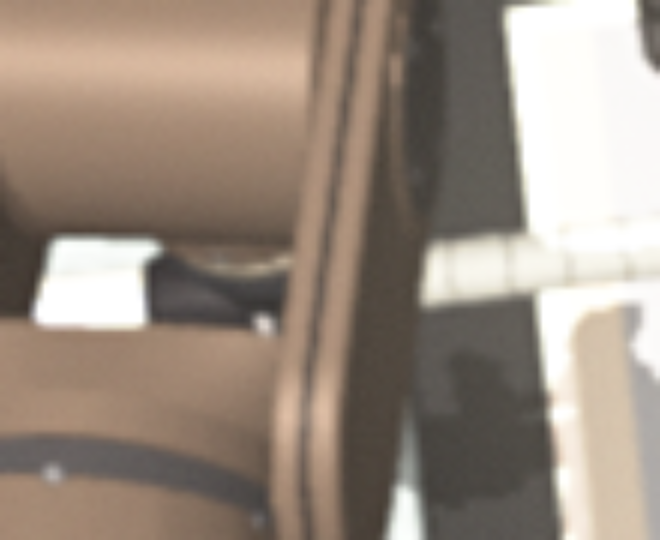

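>>> jog_arm(
  targets="0 0 0 0 0 0 -1; 0 0 0 0 0 0 -1; 0 0 0 0 0 0 -1",
)

```text
time: 10.18
eef_pos: [0.5922, 0.0885, 0.2051]
tcp_rot: [0.656, 0.754, -0.016, -0.011]
contact_force: [-3.9, 0.3, 1.5]
opening: 0.366
```

```bash
python3 -c "
from h import *
where();p=toplag();p=toplag()
q=read_camera('scene')
# camera/end piece tracking vs full8 (lag 0)
a=cv2.imread('pics/full8.png');b=q['pixels']
f=5
A=cv2.resize(a[165:235,290:340],None,fx=f,fy=f,interpolation=2);B=cv2.resize(b[158:242,283:347],None,fx=f,fy=f,interpolation=2)
r=cv2.matchTemplate(B,A,5);_,v,_,l=cv2.minMaxLoc(r);print('scene end shift px',(np.array(l)-35)/f,v,'per mm', .1*(proj(q,[*(O+D*.17),.22])-proj(q,[*(O+D*.16),.22])))
a=cv2.imread('pics/fullt8.png');b=p['pixels']
c=proj(p,[*(O+D*.18),.22]).astype(int);print(c)
A=cv2.resize(a[c[1]-25:c[1]+25,c[0]-25:c[0]+25],None,fx=f,fy=f,interpolation=2);B=cv2.resize(b[c[1]-32:c[1]+32,c[0]-32:c[0]+32],None,fx=f,fy=f,interpolation=2)
r=cv2.matchTemplate(B,A,5);_,v,_,l=cv2.minMaxLoc(r);print('top end shift px',(np.array(l)-35)/f,v)
m=mark_of('lever_arm',q)[:1];print(m, proj(q,[*(O+D*.028+N*.02),.22]))
"
```

```text
t10.18 u=33.9 x=3.7 z=205.1 jaw=8.0 tilt=[-2.2 -0.5] open=0.366 f(u,x,z)=[-0.8 -3.8  1.5] tq=[ 0.14  0.33 -0.18]
top lag mm (out+) (np.float64(0.9404250569175162), -0.25)
top lag mm (out+) (np.float64(0.9425545241443166), -0.25)
scene end shift px [ 0.4 -0.2] 0.9951385855674744 per mm [-0.43329424  0.09407698]
[322 177]
top end shift px [-0.4  0. ] 0.9956687092781067
[{'uv': [434.7, 296.9], 'p': 0.63}] [384.11207924 183.2571223 ]
```

>>> jog_arm(
  targets="0.1 -1 0 0 0 0 -1; 0.1 -1 0 0 0 0 -1",
)

```text
time: 10.55
eef_pos: [0.5922, 0.0885, 0.2051]
tcp_rot: [0.656, 0.754, -0.014, -0.013]
contact_force: [-3.0, 3.2, 2.0]
opening: 0.364
```

```bash
cat > end.py <<'E'
from h import *
where();p=toplag();q=read_camera('scene')
f=10
a=cv2.imread('pics/full8.png');b=q['pixels']
def sh(a,b,c0,c1,r0,r1):
    A=cv2.resize(a[r0:r1,c0:c1],None,fx=f,fy=f,interpolation=2);B=cv2.resize(b[r0-5:r1+5,c0-5:c1+5],None,fx=f,fy=f,interpolation=2)
    _,v,_,l=cv2.minMaxLoc(cv2.matchTemplate(B,A,5));return (np.array(l)-5*f)/f,v
s,v=sh(a,b,290,340,165,235);print('scene end inward mm',s[0]/.433,v)
s,v=sh(cv2.imread('pics/fullt8.png'),p['pixels'],300,345,155,200);print('top end inward mm',-s[0]/.487,v)
cv2.imwrite('pics/s_end.png',q['pixels']);cv2.imwrite('pics/t_end.png',p['pixels'])
E
python3 end.py
```

```text
t10.55 u=33.8 x=3.7 z=205.1 jaw=7.9 tilt=[-2.2 -0.2] open=0.364 f(u,x,z)=[-3.6 -2.5  2. ] tq=[ 0.59  0.37 -0.19]
top lag mm (out+) (np.float64(0.942961710477913), -0.25)
scene end inward mm 0.6928406466512702 0.9952762126922607
top end inward mm 1.026694045174538 0.9967251420021057
```

View pics/s_end.png

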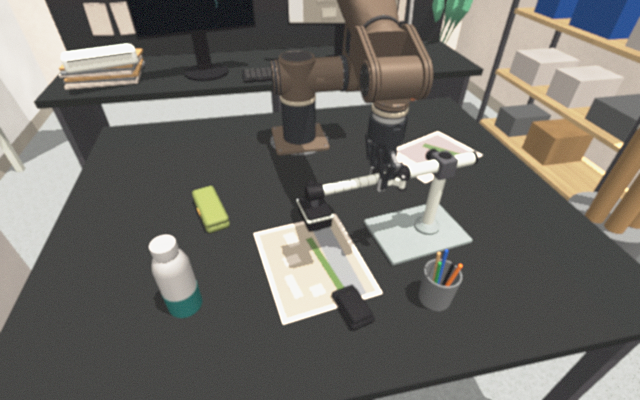

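```bash
python3 -c "
import cv2;a=cv2.imread('pics/s_end.png')[150:200,365:425];cv2.imwrite('pics/s_z.png',cv2.resize(a,None,fx=12,fy=12,interpolation=2))"
```

```text
(no output)
```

View pics/s_z.png

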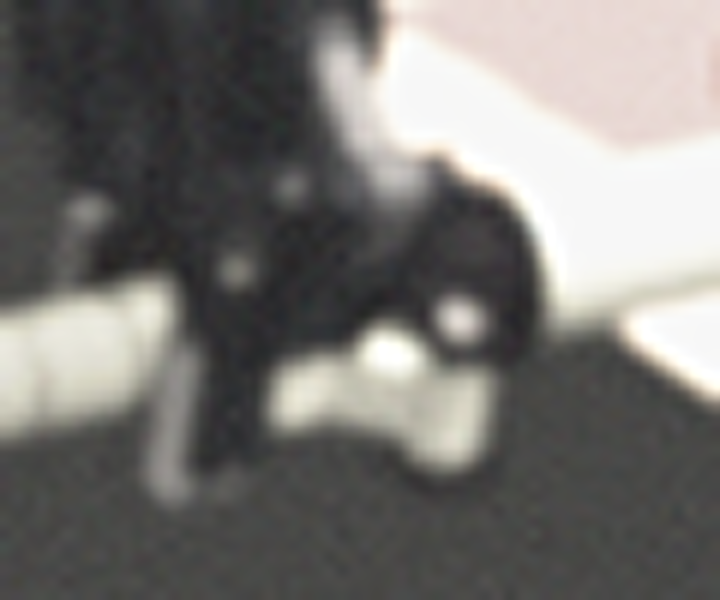

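The lever now lies along the tube under the finger at about (390, 182). The flask, case, mouse and pot are where they started, so I'm handing in.

```bash
python3 -c "
from h import *
where();print(sign_off())"
```

```text
t10.65 u=33.8 x=3.7 z=205.1 jaw=7.9 tilt=[-2.2 -0.2] open=0.361 f(u,x,z)=[-5.1 -3.   2.4] tq=[ 0.56  0.32 -0.18]
the job is handed in; nothing more can be done
None
```

The tube is in at the mark, the cam lever is shut, and the hand still holds both. I handed the job in at 10.65 s; the sign-off gave no verdict.

- **Pushing in:** I gripped the bare tube from above and pushed it in about 55 mm, with the lever open. The dark ring then sat at the collar mouth, with the mark an estimated 0.5 to 1 mm out. I let go, and the tube stayed put.
- **Shutting the lever:** I set one pad against the tube and the other on the outside of the lever. The tube pad was pressing firmly while the lever was still at about 0.4 rad. I then closed the hand in small steps and finished with a 60 N squeeze on tube and lever together.
- **Lever check:** The opening settled at 0.36, which is about the 34 mm expected with the lever shut. In the last picture the lever lies along the tube. A last try at the lever's angle from the point finder failed, because it pointed somewhere else in the picture.
- **Tube position check:** These disagree slightly. The hairlines put the inward creep during clamping at about 0.25 mm. The camera end shows 0.7 to 1.0 mm since a mid-closing picture, when the tube may have been slightly further out. A small corrective pull outwards did not move the tube. My best estimate is that the ring's edge is 0 to 0.7 mm out of the mouth, give or take about 0.7 mm. The hand hid the ring at the end, so I could not see it directly.
- **Other things:** The glasses case, flask, pen pot and mouse look unmoved in the last picture.

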